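# Set the drain covers home with the fitting block

### The arm

A 6-joint arm with a two-finger parallel gripper is mounted at the origin on the work surface. World frame = base frame: x ahead of the robot, y to its left, z up, the work surface at z = 0. Lengths are in m, angles in degrees, forces in N, time in s.
With the tool pointing down it reaches from about 0.275 to 0.825 m from the base axis. Payload 4.9 kg.
Tool frame: the origin (TCP) lies between the finger pads; the fingertips stand 11 mm ahead of it and the grasp point (between the pads) lies 8 mm behind it; z points along the fingers, y is the line along which they close (so a half turn about z gives the same grasp; the last joint's range is limited). The gripper opens to 85 mm and grips with 20 to 120 N. Pads are 22 mm wide; open, the fingers measure 114 mm over their backs; the gripper's body (76 mm by 85 mm) begins 54 mm behind the grasp point. The pads swing forward as they close: fully open they stand 13 mm farther back than shut.
Start: joints at [-84.924, 18.69, -11.035, 60.275, 0, 82.311], TCP at [0.122, -0.536, 0.222] pointing down, gripper open.
Joint ranges: [-152.03, 152.03], [-55.5, 102.48], [-74.3, 77.21], [-110.64, 120.58], [-84.22, 78.4], [-180, 180]. Speed limits (degrees/s): [147.25, 147.25, 180, 180, 180, 180].

### API

Orientations are given as [roll, pitch, yaw] about the fixed x, y, z axes, in that order (R = Rz(yaw) Ry(pitch) Rx(roll)).
In Python, from station import bot, imaging, finish_job gives the robot as it stands. The module is installed in compiled form; this text tells all that it offers.
- The arm moves only by the tool carry_out, never from a script. Its argument "rows" is a list of rows, each a list of 2 entries, a list of its own where there are three numbers: the shift along the world's x, y, z in m, then the turn about the world's z in rad. In form: [[[dx, dy, dz], yaw], ...]. A call has 1 to 12 rows; each row shifts and turns the commanded pose from where the row before left it; what a row does not reach is not made up. A row lasts 1/12 s, in which the tool goes at most 41.7 mm and 7.16 degrees, less where a joint would pass 70% of its speed; a pose out of reach is approached as far as the arm can. A call is refused whole if a number of a shift passes 0.0417 or a number of a turn 0.125, either way. A call with a gripper value outside its range is refused whole. "fingers" is the gripper command: -1 is fully open, 1 is shut, values between are in proportion, set as the call begins (left out, the last holds). The fingers move at their own pace and stop on an object; the grip force is fixed at half the most. Time passes only in rows, so rows that do not move let the fingers close. It gives the time, the measured TCP pose, the force and the opening at its end, in the units of the state.
- bot.observe(): the state, without advancing time (a new reading comes with each control period).
- imaging.camera(name): name is "scene" or "top" or "wrist"; returns the picture (480x640x3 uint8, blue, green, red); there is no depth.
- imaging.camera_info(name): a dict with "camera_matrix" (3x3 intrinsics, pixels), "R" (3x3) and "t" (3): a world point X has camera coordinates R X + t; the wrist camera has in their place "T_tool_cam" (4x4, takes a point from camera to tool coordinates, whose origin is the TCP and whose axes are the flange's). Camera axes: x right, y down, z forward; pixel columns grow to the right and rows downward; lengths in m; the calibration is good to about 2 mm. The wrist camera is an equidistant fisheye: a pixel r from the principal point sees the ray r / f radians off the axis. A picture is of the moment at which its call begins: read the wrist's pose just before it. camera_info takes no time and is no camera call.
- finish_job(): hands the job in, once; it reports no verdict.
The state is a dict: "time": time; "joint_pos": joint angles; "qvel": joint speeds; "tau": joint torques, N m; "tcp_pos": TCP position; "ee_rot": TCP orientation; "ft_force": force on the tool from outside, world axes, zero at the start; "moment": the same for the moment, N m; "opening": finger opening in m.
Only numpy, scipy, OpenCV 4.12 (cv2) and the standard library are available. Lean on these libraries where they do the work, as an engineer would, in place of code of your own. Each camera call takes 0.05 s, during which the arm holds its last target. There are 200 camera calls.

### The job

The five steel covers of the linear drain stand proud of their seats. Take the one wooden setting block that just fills the slot between the drain's lips, set it down in the slot on the end by the pipe outlet and press it along to the far end in one slow pass, firmly and evenly and without lifting it, so that every cover goes fully home, but never so hard (over 35 N) that the drain's springy bed is squashed flat. Then stand the block upright on the rubber mat again; touch the drain with nothing but that block, and leave the other two blocks and the loose fittings and carton where they are.

Things in the scene. Friction and masses are not known exactly. Their poses are not given: they have to be found in the camera images.
- drain: Aluminium linear drain on a springy bed, 300 mm long (its y, across the bench), 86 mm wide. Two lips 35 mm high; between them a 46 mm wide slot along y, open at both ends. In it solid landings 30 mm high at y=-150..-110 and 110..150 mm, and between these five steel covers, home level 30 mm too. Grey outlet stub, 30 mm thick, out of the -y end. Origin: underside centre, z up.
- block_mid: Beech setting block with a sole 40 mm wide; three look-alikes differ only in this. Sole 78 mm long (its y), 16 mm high: middle 40 mm flat, the last 19 mm at each end ramps up 7 mm. On top a grip rib 24 mm (x) by 36 mm (y), 16 to 60 mm above the underside. Both ends alike. Origin: underside centre, z up. About 0.12 kg.
- block_narrow: Beech setting block with a sole 28 mm wide; three look-alikes differ only in this. Sole 78 mm long (its y), 16 mm high: middle 40 mm flat, the last 19 mm at each end ramps up 7 mm. On top a grip rib 24 mm (x) by 36 mm (y), 16 to 60 mm above the underside. Both ends alike. Origin: underside centre, z up. About 0.12 kg.
- block_wide: Beech setting block with a sole 52 mm wide; three look-alikes differ only in this. Sole 78 mm long (its y), 16 mm high: middle 40 mm flat, the last 19 mm at each end ramps up 7 mm. On top a grip rib 24 mm (x) by 36 mm (y), 16 to 60 mm above the underside. Both ends alike. Origin: underside centre, z up. About 0.12 kg.
- bed: Springy bed that carries the drain: fixed steel plate 100 x 330 x 6 mm with rubber pads, long side along y. The drain's underside stands 14 mm above its origin (underside centre) and sinks 1 mm for every 6 N of pressing after the first 2 N; it cannot turn or shift sideways. It bottoms at 7.5 mm.
- mat: Black rubber mat 130 mm (its x) by 440 mm (its y), 3 mm thick, fixed, between robot and drain; the three blocks stand on it in any order. Origin: underside centre.
- coupling: Bystander: steel pipe coupling, 48 mm across, 45 mm high. Origin: underside centre.
- elbow: Bystander: blue plastic bent pipe, legs about 60 mm, lying flat, 28 mm high. Origin: under its bend.
- carton: Bystander: cardboard carton 90 x 130 x 60 mm. Origin: underside centre.
- cover0 (a joint): Press-in steel cover 0 of the drain (next to the outlet), 44 x 42.5 mm with four slots, centred at y=-88 mm of the drain. Value: how far it is pressed down, 0 = 5 mm proud of home level, 0.005 m = home. About 4 N moves it, and it stays where it is pushed to.
- cover1 (a joint): Press-in steel cover 1 of the drain (counted from the outlet), 44 x 42.5 mm with four slots, centred at y=-44 mm of the drain. Value: how far it is pressed down, 0 = 5 mm proud of home level, 0.005 m = home. About 4 N moves it, and it stays where it is pushed to.
- cover2 (a joint): Press-in steel cover 2 of the drain (counted from the outlet), 44 x 42.5 mm with four slots, centred at y=0 mm of the drain. Value: how far it is pressed down, 0 = 5 mm proud of home level, 0.005 m = home. About 4 N moves it, and it stays where it is pushed to.
- cover3 (a joint): Press-in steel cover 3 of the drain (counted from the outlet), 44 x 42.5 mm with four slots, centred at y=44 mm of the drain. Value: how far it is pressed down, 0 = 5 mm proud of home level, 0.005 m = home. About 4 N moves it, and it stays where it is pushed to.
- cover4 (a joint): Press-in steel cover 4 of the drain (farthest from the outlet), 44 x 42.5 mm with four slots, centred at y=88 mm of the drain. Value: how far it is pressed down, 0 = 5 mm proud of home level, 0.005 m = home. About 4 N moves it, and it stays where it is pushed to.
Things that resemble listed ones, but are neither listed nor needed, are in the scene too. What is shaped like the block_mid but green or pink is not meant.

How it is judged (in metres and radians):
On the way, in this order (a step that is already met when the one before it is completed fails the run):
1. The fitting block is down in the slot by the outlet, touching, the far covers still proud (y of block_mid in the frame of drain between -0.17 and -0.075 m and x of block_mid in the frame of drain between -0.008 and 0.008 m and contact force between block_mid and drain above 0.5 N and z of block_mid in the frame of drain below 0.036 m and value of joint each of cover2, cover3, cover4 below 0.0035 m), for 0.1 s.
2. It presses (over 3 N) near the second cover, the first home, the last two still proud (y of block_mid in the frame of drain between -0.065 and -0.02 m and x of block_mid in the frame of drain between -0.008 and 0.008 m and contact force between block_mid and drain above 3 N and value of joint cover0 above 0.0035 m and value of joint each of cover3, cover4 below 0.0035 m), for 0.1 s.
3. It presses (over 3 N) near the middle cover, the first two home, the last still proud (y of block_mid in the frame of drain between -0.02 and 0.025 m and x of block_mid in the frame of drain between -0.008 and 0.008 m and contact force between block_mid and drain above 3 N and value of joint each of cover0, cover1 above 0.0035 m and value of joint cover4 below 0.0035 m), for 0.1 s.
4. It presses (over 3 N) near the fourth cover, the first three home (y of block_mid in the frame of drain between 0.025 and 0.07 m and x of block_mid in the frame of drain between -0.008 and 0.008 m and contact force between block_mid and drain above 3 N and value of joint each of cover0, cover1, cover2 above 0.0035 m), for 0.1 s.
5. It has reached the far end, still down in the slot, all covers home (y of block_mid in the frame of drain between 0.075 and 0.17 m and x of block_mid in the frame of drain between -0.008 and 0.008 m and z of block_mid in the frame of drain below 0.036 m and value of joint each of cover0, cover1, cover2, cover3, cover4 above 0.0035 m), for 0.1 s.
At the end, for the whole second after the job is handed in: All five covers are pressed at least 3.5 of their 5 mm; the 40 mm block stands upright (within 0.1 rad), at rest and released, on the rubber mat with its centre inside the mat's outline (value of joint each of cover0, cover1, cover2, cover3, cover4 above 0.0035 m and x of block_mid in the frame of mat between -0.065 and 0.065 m and y of block_mid in the frame of mat between -0.22 and 0.22 m and z of block_mid in the frame of mat below 0.008 m and angle between block_mid's own z axis and vertical below 0.1 rad and linear speed of block_mid below 0.02 m/s); the robot touches nothing.
It fails at once if The block is lifted more than 9 mm above home level between the first cover going home and the last one going home (value of joint cover0 above 0.0035 m and value of joint cover4 below 0.0035 m and z of block_mid in the frame of drain above 0.039 m).
It fails at once if The block is pressed so hard that the drain sinks more than 5.5 mm on its bed (about 35 N) (z of drain in the frame of bed below 0.0085 m).
It fails at once if The robot itself touches the drain (over 2 N) (contact force between any of the fingers, the arm and drain above 2 N).
It fails at once if A wrong block touches the drain or is moved more than 30 mm (distance of any of block_narrow, block_wide from where it was at the start of the episode above 0.03 m or contact force between any of block_narrow, block_wide and drain above 0.5 N).
It fails at once if The coupling, elbow or carton is moved more than 30 mm (distance of any of coupling, elbow, carton from where it was at the start of the episode above 0.03 m).
It also fails if it takes over 64 s, if anything falls off the work surface, if the arm or the gripper's body presses on something with over 40 N, if the wrist force passes 120 N, or if a joint passes its speed limit or range.

## Working session

There is one attempt and no reset: what is moved stays moved. The work goes in short steps, Python scripts to look and compute and a tool call to move; the robot and the scene stay as the last step left them, time stands still between calls to the robot, and variables do not carry over. Pictures are saved under pics/ and viewed, on a budget of 10 in all, crops included, one or two more only if the job needs it, and the job is handed in when it is done.

Besides the shell and the picture viewer there is one more tool, called after "Call:" by a JSON object that holds its "api" and its "payload". carry_out: Moves the arm, as the interface text tells. Its arguments: {"type":"object","properties":{"rows":{"type":"array","items":{"type":"array"}},"fingers":{"type":"number"}},"required":["rows"]}

```bash
mkdir -p pics
cat > h.py <<'E'
import numpy as np, cv2
from station import bot, imaging
def px2w(name,u,v,z):
    c=imaging.camera_info(name);K=np.array(c["camera_matrix"]);R=np.array(c["R"]);t=np.array(c["t"])
    d=R.T@np.linalg.inv(K)@np.array([u,v,1.]);o=-R.T@t
    return o+d*(z-o[2])/d[2]
E
python3 - <<'E'
from h import *
for n in("top","scene"):
    cv2.imwrite(f"pics/{n}1.png",imaging.camera(n));c=imaging.camera_info(n);print(n,c)
s=bot.observe();print({k:np.round(s[k],3) for k in s})
E
```

```text
top {'camera_matrix': array([[528.65035549,   0.        , 316.36627097],
       [  0.        , 528.65035549, 246.3024596 ],
       [  0.        ,   0.        ,   1.        ]]), 'R': array([[ 0.00871519, -0.99995597,  0.00347774],
       [-0.99841164, -0.00889522, -0.05563335],
       [ 0.05566184, -0.00298736, -0.99844521]]), 't': array([-0.01900333,  0.47642918,  1.29164128])}
scene {'camera_matrix': array([[475.43248915,   0.        , 315.6893597 ],
       [  0.        , 475.43248915, 244.17531567],
       [  0.        ,   0.        ,   1.        ]]), 'R': array([[-0.85898241,  0.51198388,  0.00466082],
       [ 0.31808807,  0.54076215, -0.77871451],
       [-0.40120966, -0.66741952, -0.62736113]]), 't': array([ 0.41992515, -0.07982763,  1.39817242])}
{'time': np.float64(0.1), 'joint_pos': array([-8.4922e+01,  1.8730e+01, -1.1085e+01,  6.0274e+01,  1.0000e-03,
        8.2312e+01]), 'qvel': array([ 0.065,  0.031,  0.199,  0.051, -0.014, -0.039]), 'tau': array([ 1.0000e-03, -4.4424e+01,  2.6304e+01,  8.0000e-03, -0.0000e+00,
        0.0000e+00]), 'tcp_pos': array([ 0.122, -0.536,  0.221]), 'ee_rot': array([-1.79912e+02, -1.30000e-02,  1.27660e+01]), 'ft_force': array([ 0.458, -0.565, -0.498]), 'moment': array([0.002, 0.028, 0.004]), 'opening': np.float64(0.085)}
```

View pics/top1.png

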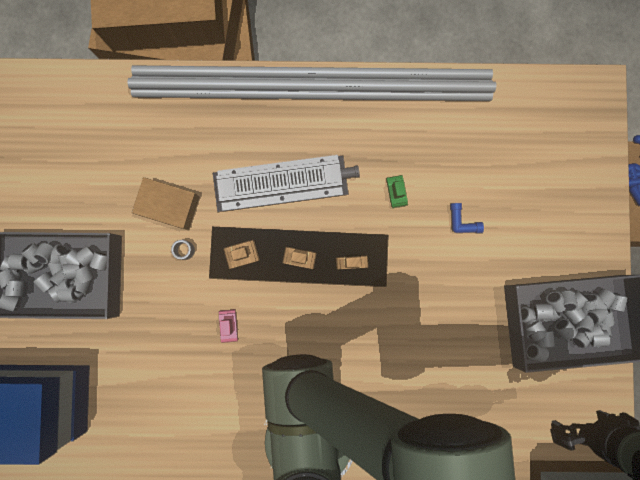

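View pics/scene1.png

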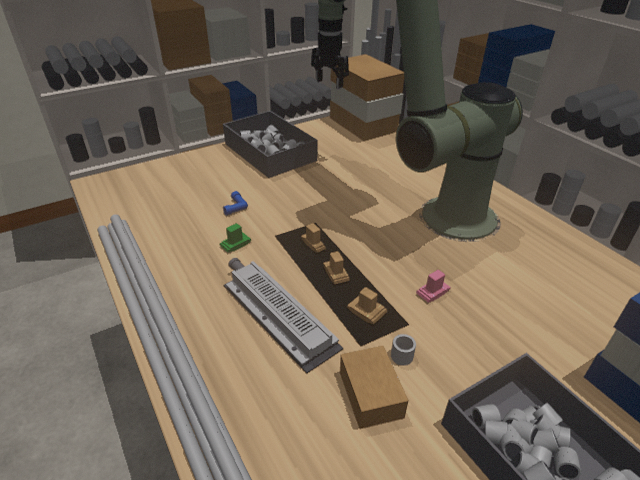

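Top view: the drain runs from (215,190) to (345,175), with the outlet stub at (350,172), so the outlet is to the robot's right. The three beech blocks are at about (240,254), (299,258) and (352,263). They appear to be wide, mid and narrow from left to right. I'll enlarge that area to measure.

Run:
```python
from h import *
im=cv2.imread("pics/top1.png")[145:295,200:400]
cv2.imwrite("pics/crop1.png",cv2.resize(im,None,fx=4,fy=4,interpolation=cv2.INTER_CUBIC))
```

```text
(no output)
```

View pics/crop1.png

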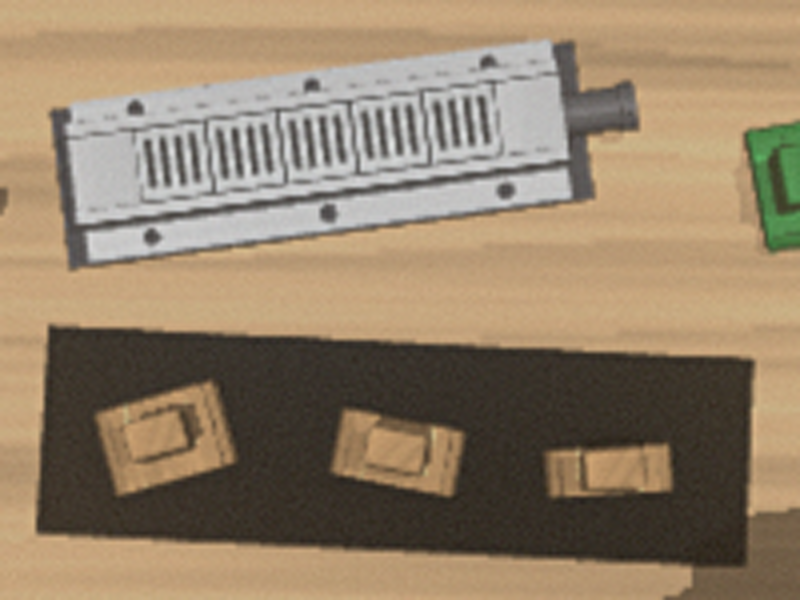

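Run:
```python
from h import *
def P(l,z): return np.array([px2w("top",(x+.5)/4-.5+200,(y+.5)/4-.5+145,z)for x,y in l])
def rep(n,q):
    print(n,"c",q.mean(0).round(4),"edges",[np.linalg.norm(q[i]-q[(i+1)%4]).round(4) for i in range(4)])
    for a,b in((0,1),(3,2)): d=q[a]-q[b];print("  y-axis yaw",np.degrees(np.arctan2(-d[0],d[1])).round(2))
rep("drain",P([(68,105),(550,42),(572,197),(88,263)],.049))
rep("mid sole",P([(345,407),(465,430),(455,497),(331,473)],.019))
rep("wide sole",P([(95,412),(215,382),(236,462),(119,496)],.019))
rep("narrow sole",P([(544,450),(670,444),(673,492),(549,497)],.019))
rep("mat",P([(49,326),(754,360),(745,566),(37,532)],.003))
print(P([(400,451)],.063),P([(612,107),(600,107)],.04))
print(imaging.camera_info("wrist"))
```

```text
drain c [0.6282 0.0756 0.049 ] edges [np.float64(0.2941), np.float64(0.0955), np.float64(0.2943), np.float64(0.0969)]
  y-axis yaw 8.07
  y-axis yaw 8.35
mid sole c [0.4482 0.0267 0.019 ] edges [np.float64(0.0751), np.float64(0.0416), np.float64(0.0774), np.float64(0.0414)]
  y-axis yaw -10.35
  y-axis yaw -10.44
wide sole c [0.4554 0.1695 0.019 ] edges [np.float64(0.0758), np.float64(0.0509), np.float64(0.0745), np.float64(0.0537)]
  y-axis yaw 14.61
  y-axis yaw 16.74
narrow sole c [ 0.4377 -0.1023  0.019 ] edges [np.float64(0.0775), np.float64(0.0295), np.float64(0.0761), np.float64(0.029)]
  y-axis yaw 3.23
  y-axis yaw 2.81
mat c [0.4525 0.0288 0.003 ] edges [np.float64(0.4397), np.float64(0.1282), np.float64(0.4392), np.float64(0.1282)]
  y-axis yaw -2.25
  y-axis yaw -2.25
[[0.44715821 0.02481143 0.063     ]] [[ 0.65880191 -0.10151404  0.04      ]
 [ 0.6587331  -0.09419969  0.04      ]]
{'camera_matrix': array([[371.64829954,   0.        , 320.92449697],
       [  0.        , 371.64829954, 238.04282563],
       [  0.        ,   0.        ,   1.        ]]), 'T_tool_cam': array([[-2.03786703e-04, -9.57797635e-01, -2.87443295e-01,
         7.37884359e-02],
       [ 9.99999925e-01, -2.90199848e-04,  2.58019727e-04,
         2.37635831e-04],
       [-3.30546684e-04, -2.87443221e-01,  9.57797622e-01,
        -1.52426446e-01],
       [ 0.00000000e+00,  0.00000000e+00,  0.00000000e+00,
         1.00000000e+00]])}
```

The middle block, at about (0.447, 0.026) with yaw -10.4°, has the 40 mm sole. The drain's yaw is about 8.2° and its outlet is at -y. Next I'll move above the block.

Call:
{"api": "carry_out", "payload": {"rows": [[[0.0217,0.0375,0],-0.027],[[0.0217,0.0375,0],-0.027],[[0.0217,0.0375,0],-0.027],[[0.0217,0.0375,0],-0.027],[[0.0217,0.0375,0],-0.027],[[0.0217,0.0375,0],-0.027],[[0.0217,0.0375,0],-0.027],[[0.0217,0.0375,0],-0.027],[[0.0217,0.0375,0],-0.027],[[0.0217,0.0375,0],-0.027],[[0.0217,0.0375,0],-0.027],[[0.0217,0.0375,0],-0.027]], "fingers": -1}}

```text
time: 1.1
tcp_pos: [0.3723, -0.1016, 0.2218]
ee_rot: [180.0, -0.0, -5.9]
ft_force: [0.6, -2.2, 0.5]
opening: 0.0851
```

Call:
{"api": "carry_out", "payload": {"rows": [[[0.0217,0.0375,0],-0.027],[[0.0217,0.0375,0],-0.027],[[0.0217,0.0375,0],-0.027],[[0,0,0],0],[[0,0,0],0],[[0,0,0],0]]}}

```text
time: 1.6
tcp_pos: [0.433, -0.0009, 0.2213]
ee_rot: [-179.8, 0.1, -10.0]
ft_force: [-0.5, 0.0, -0.4]
opening: 0.0852
```

```bash
cat >> h.py <<'E'
from scipy.spatial.transform import Rotation as Ro
def wrist(fn=None):
    s=bot.observe();im=imaging.camera("wrist")
    if fn: cv2.imwrite(fn,im)
    return s,im
def wpx2w(s,u,v,z):
    c=imaging.camera_info("wrist");K=np.array(c["camera_matrix"]);T=np.array(c["T_tool_cam"])
    a=np.array([u-K[0,2],v-K[1,2]]);r=np.linalg.norm(a);th=r/K[0,0]
    d=np.array([*(a/r*np.sin(th)),np.cos(th)])
    R=Ro.from_euler("xyz",s["ee_rot"],degrees=True).as_matrix()
    o=R@T[:3,3]+s["tcp_pos"];d=R@T[:3,:3]@d
    return o+d*(z-o[2])/d[2]
E
python3 - <<'E'
from h import *
import pickle
s,im=wrist("pics/w1.png");pickle.dump(s,open("s1.pkl","wb"));print(s["time"],s["tcp_pos"],s["ee_rot"],s["ft_force"],s["joint_pos"])
E
```

```text
1.6 [ 0.43295962 -0.00092066  0.22134655] [-1.79761341e+02  7.89529884e-02 -1.00401067e+01] [-0.50547734  0.04847353 -0.35305517] [-10.08435033   6.29650612 -27.15656735  56.62606379   0.23859783
 179.95575601]
```

View pics/w1.png

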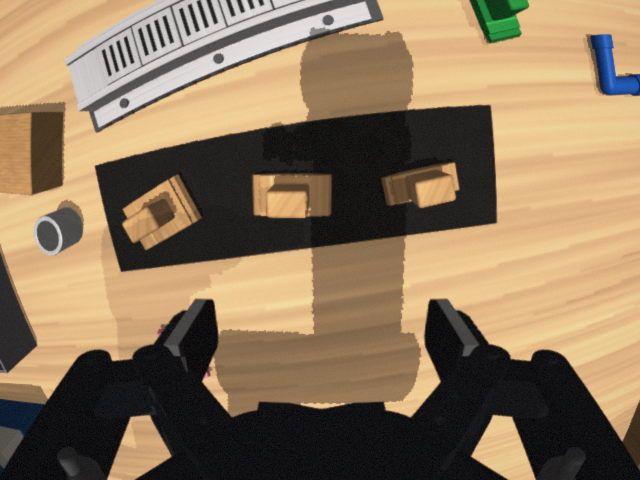

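The wrist view shows the mid block's rib top at about (288,203) and its sole from (253,175) to (331,216). Joint 6 is at its limit, so I'll use the half-turned grasp.

Call:
{"api": "carry_out", "payload": {"rows": [[[0,0,0],0.125],[[0,0,0],0.125],[[0,0,0],0.125],[[0,0,0],0.125],[[0,0,0],0.125],[[0,0,0],0.125],[[0,0,0],0.125],[[0,0,0],0.125],[[0,0,0],0.125],[[0,0,0],0.125],[[0,0,0],0.125],[[0,0,0],0.125]]}}

```text
time: 2.65
tcp_pos: [0.4329, -0.0026, 0.2218]
ee_rot: [-179.7, 0.0, 76.0]
ft_force: [-0.0, -0.7, 0.2]
opening: 0.0852
```

Call:
{"api": "carry_out", "payload": {"rows": [[[0,0,0],0.125],[[0,0,0],0.125],[[0,0,0],0.125],[[0,0,0],0.125],[[0,0,0],0.125],[[0,0,0],0.125],[[0,0,0],0.125],[[0,0,0],0.125],[[0,0,0],0.125],[[0,0,0],0.125],[[0,0,0],0.125],[[0,0,0],0.125]]}}

```text
time: 3.65
tcp_pos: [0.4329, -0.0026, 0.2218]
ee_rot: [-179.7, -0.0, 162.0]
ft_force: [0.8, 0.1, -0.8]
opening: 0.0856
```

Call:
{"api": "carry_out", "payload": {"rows": [[[0,0,0],0.125],[[0,0,0],0.02],[[0,0,0],0],[[0,0,0],0]]}}

```text
time: 3.98
tcp_pos: [0.4333, -0.0018, 0.2218]
ee_rot: [-179.7, -0.0, 169.9]
ft_force: [0.0, 0.5, 0.7]
opening: 0.0854
```

Run:
```python
from h import *
import pickle
s1=pickle.load(open("s1.pkl","rb"))
for p in [(267,190),(308,190),(308,217),(268,217)]: print(wpx2w(s1,*p,.063).round(4))
for p in [(253,175),(330,175),(331,216),(253,216)]: print(wpx2w(s1,*p,.019).round(4))
s,im=wrist("pics/w2.png");pickle.dump(s,open("s2.pkl","wb"));print(s["time"],s["tcp_pos"],s["ee_rot"],s["ft_force"],s["joint_pos"])
```

```text
[0.4625 0.0412 0.063 ]
[0.4561 0.0068 0.063 ]
[0.433  0.0111 0.063 ]
[0.4391 0.0453 0.063 ]
[0.4736 0.0596 0.019 ]
[ 0.46   -0.0136  0.019 ]
[ 0.4199 -0.0077  0.019 ]
[0.4336 0.0684 0.019 ]
3.9833 [ 0.43329018 -0.00179283  0.22181753] [-1.79733833e+02 -7.98393732e-04  1.69898711e+02] [0.00955738 0.52575253 0.70469887] [ -9.82173853   6.29957846 -27.08028327  56.6222353   -0.2661596
   0.27955377]
```

View pics/w2.png

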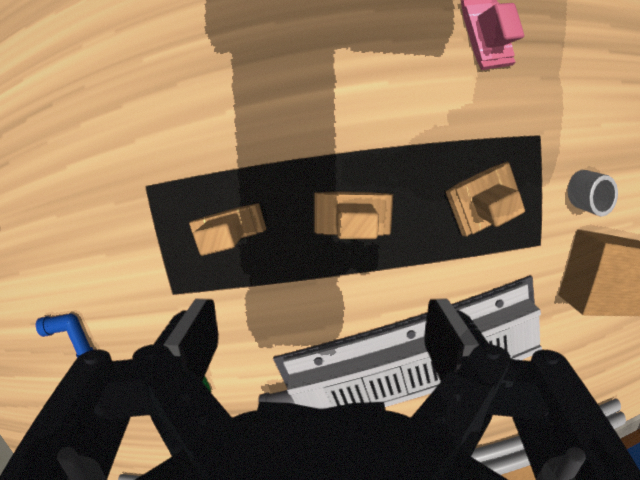

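Call:
{"api": "carry_out", "payload": {"rows": [[[0.007,0.014,-0.015],-0.005],[[0.0072,0.0138,-0.015],0],[[0,0,-0.02],0],[[0,0,-0.02],0],[[0,0,-0.02],0],[[0,0,-0.02],0],[[0,0,0],0],[[0,0,0],0]]}}

```text
time: 4.7
tcp_pos: [0.4468, 0.0267, 0.1113]
ee_rot: [-179.7, -0.1, 169.8]
ft_force: [-0.5, -0.3, 0.5]
opening: 0.0857
```

Run:
```python
from h import *
import pickle
s2=pickle.load(open("s2.pkl","rb"))
print([wpx2w(s2,*p,.063).round(4) for p in [(338,205),(378,204),(379,239),(339,240)]])
# drain near-lip top outer edge
for p in [(276,357),(530,278),(287,387),(537,312)]: print(p,wpx2w(s2,*p,.049).round(4))
s,im=wrist("pics/w3.png");pickle.dump(s,open("s3.pkl","wb"));print(s["time"],s["tcp_pos"],s["ee_rot"],s["ft_force"])
```

```text
[array([0.4272, 0.0133, 0.063 ]), array([0.4322, 0.0474, 0.063 ]), array([0.4635, 0.044 , 0.063 ]), array([0.4582, 0.009 , 0.063 ])]
(276, 357) [ 0.5788 -0.0769  0.049 ]
(530, 278) [0.5402 0.2041 0.049 ]
(287, 387) [ 0.6214 -0.0746  0.049 ]
(537, 312) [0.5853 0.2165 0.049 ]
4.7 [0.44678727 0.02674653 0.11129182] [-1.79725501e+02 -1.47263921e-01  1.69792632e+02] [-0.53809762 -0.32786908  0.52418468]
```

View pics/w3.png

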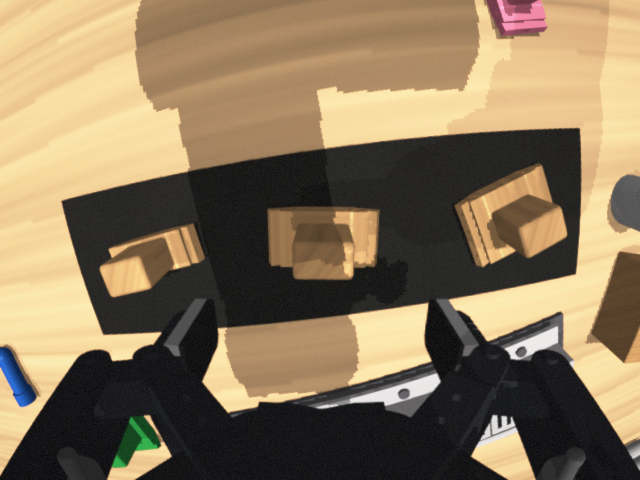

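The rib is centred between the fingers at column 323 and square to them. Next I descend and grip.

Call:
{"api": "carry_out", "payload": {"rows": [[[0,0,-0.02],0],[[0,0,-0.02],0],[[0,0,-0.02],0],[[0,0,-0.012],0],[[0,0,-0.005],0],[[0,0,0],0],[[0,0,0],0]]}}

```text
time: 5.33
tcp_pos: [0.4488, 0.0266, 0.0358]
ee_rot: [-179.7, 0.1, 169.8]
ft_force: [0.4, 0.6, 0.1]
opening: 0.0855
```

Call:
{"api": "carry_out", "payload": {"rows": [[[0,0,0],0],[[0,0,0],0],[[0,0,0],0],[[0,0,0],0],[[0,0,0],0],[[0,0,0],0],[[0,0,0],0],[[0,0,0],0],[[0,0,0],0],[[0,0,0],0]], "fingers": 1}}

```text
time: 6.17
tcp_pos: [0.4483, 0.0268, 0.0355]
ee_rot: [-179.8, 0.1, 169.9]
ft_force: [-0.3, 0.9, 6.3]
opening: 0.0347
```

Gripped (opening 34.7 mm). I'll lift and hover just beyond the drain so the wrist camera sees all of it.

Call:
{"api": "carry_out", "payload": {"rows": [[[0,0,0.015],0],[[0,0,0.03],0],[[0,0,0.03],0.03],[[0.01,0.004,0.03],0.04],[[0.025,0.004,0.03],0.05],[[0.035,0.004,0.03],0.05],[[0.035,0.004,0],0.05],[[0.035,0.004,0],0.05],[[0.035,0.004,0],0.051],[[0.035,0,0],0],[[0.03,0,0],0],[[0.012,0,0],0]]}}

```text
time: 7.17
tcp_pos: [0.6993, 0.0503, 0.1955]
ee_rot: [-179.7, 0.0, -171.7]
ft_force: [-0.4, 0.0, -1.2]
opening: 0.0342
```

Call:
{"api": "carry_out", "payload": {"rows": [[[0,0,0],0],[[0,0,0],0],[[0,0,0],0],[[0,0,0],0]]}}

```text
time: 7.5
tcp_pos: [0.6951, 0.0505, 0.1969]
ee_rot: [-179.7, -0.1, -171.7]
ft_force: [0.8, -1.1, -1.1]
opening: 0.0347
```

Run:
```python
from h import *
import pickle
s,im=wrist("pics/w4.png");pickle.dump(s,open("s4.pkl","wb"));print(s["time"],s["tcp_pos"],s["ee_rot"],s["ft_force"],s["opening"])
```

```text
7.5 [0.69508065 0.05045035 0.19686026] [-1.79747666e+02 -6.00431366e-02 -1.71739609e+02] [ 0.79314934 -1.11259217 -1.07615221] 0.034691996450095804
```

View pics/w4.png

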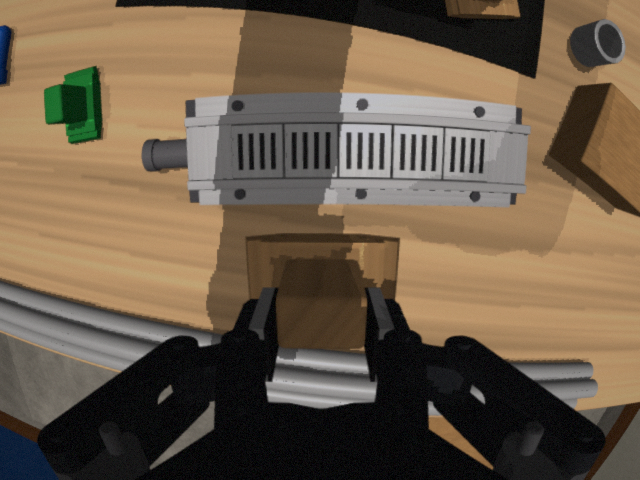

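Run:
```python
from h import *
im=cv2.imread("pics/w4.png")[80:220,135:535]
im=cv2.resize(im,None,fx=4,fy=4,interpolation=cv2.INTER_CUBIC)
cv2.imwrite("pics/crop4.png",np.vstack([im[40:540,:800][:, :],])) 
cv2.imwrite("pics/crop4.png",np.vstack([im[60:360+200,:400*1].copy()]).copy()) if 0 else None
L=im[50:530,100:500];Rr=im[50:530,1200:1600]
cv2.imwrite("pics/crop4.png",np.hstack([L,Rr]))
```

```text
(no output)
```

View pics/crop4.png

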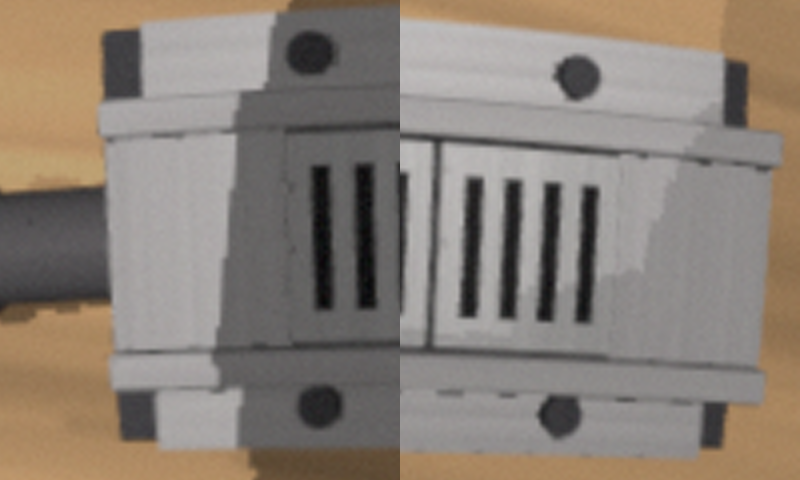

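The crop shows both lips. In the left half the inner top edges are at about (101,133) and (110,352), with outlet-end outer corners (100,98) and (113,389). In the right half the inner edges are (782,165) and (766,369), with outer corners (783,132) and (764,404).

Run:
```python
from h import *
import pickle
s=pickle.load(open("s4.pkl","rb"))
def w(x,y,z=.049):
    X=x+100 if x<400 else x+800
    return wpx2w(s,135+(X+.5)/4-.5,80+(y+50+.5)/4-.5,z)
for n,q in(("inner",[(101,133),(782,165),(766,369),(110,352)]),("outer",[(100,98),(783,132),(764,404),(113,389)])):
    q=np.array([w(*p) for p in q]);print(n,q.round(4).tolist(),"c",q.mean(0).round(4),[np.linalg.norm(q[i]-q[(i+1)%4]).round(4) for i in range(4)])
    for a,b in((1,0),(2,3)): d=q[a]-q[b];print(np.degrees(np.arctan2(-d[0],d[1])).round(2))
    c=q.mean(0)
a=np.radians(8.2)
for y in(-.143,0,.143): print(y,c[0]-y*np.sin(a),c[1]+y*np.cos(a))
# block in hand: bottom-front sole edge
print([wpx2w(s,*p,s["tcp_pos"][2]-.0325+.016).round(4) for p in [(247,237),(399,237)]])
```

```text
inner [[0.6319, -0.0742, 0.049], [0.5897, 0.2216, 0.049], [0.6356, 0.2279, 0.049], [0.6781, -0.0678, 0.049]] c [0.6338 0.0769 0.049 ] [np.float64(0.2989), np.float64(0.0463), np.float64(0.2988), np.float64(0.0466)]
8.12
8.17
outer [[0.6245, -0.0753, 0.049], [0.5823, 0.2205, 0.049], [0.6435, 0.2295, 0.049], [0.686, -0.0666, 0.049]] c [0.6341 0.077  0.049 ] [np.float64(0.2988), np.float64(0.0618), np.float64(0.2991), np.float64(0.0621)]
8.12
8.17
-0.143 0.6544603339286972 -0.06451972975148149
0 0.6340643964088091 0.07701827126833233
0.143 0.613668458888921 0.21855627228814614
[array([0.6781, 0.0117, 0.1804]), array([0.6675, 0.084 , 0.1804])]
```

The fit agrees with the known sizes: 299 × 46.5 mm, yaw 8.15°, centre (0.634, 0.077). The slot start (y_d = -0.143) is at world (0.6545, -0.0645).

Call:
{"api": "carry_out", "payload": {"rows": [[[-0.005,-0.015,0],0],[[-0.009,-0.025,0],0],[[-0.009,-0.025,-0.015],0],[[-0.009,-0.025,-0.02],0],[[-0.0085,-0.025,-0.02],-0.002],[[0,0,-0.02],0],[[0,0,-0.02],0],[[0,0,0],0],[[0,0,0],0],[[0,0,0],0]]}}

```text
time: 8.38
tcp_pos: [0.6563, -0.0649, 0.1033]
ee_rot: [-179.7, 0.1, -171.9]
ft_force: [0.4, 0.4, -1.7]
opening: 0.0347
```

Run:
```python
from h import *
import pickle
s,im=wrist("pics/w5.png");pickle.dump(s,open("s5.pkl","wb"));print(s["time"],s["tcp_pos"],s["ee_rot"],s["ft_force"],s["opening"])
```

```text
8.3833 [ 0.65627988 -0.06485472  0.1033314 ] [-1.79695537e+02  8.93205665e-02 -1.71852125e+02] [ 0.36855003  0.41388584 -1.68328871] 0.03467529982557096
```

View pics/w5.png

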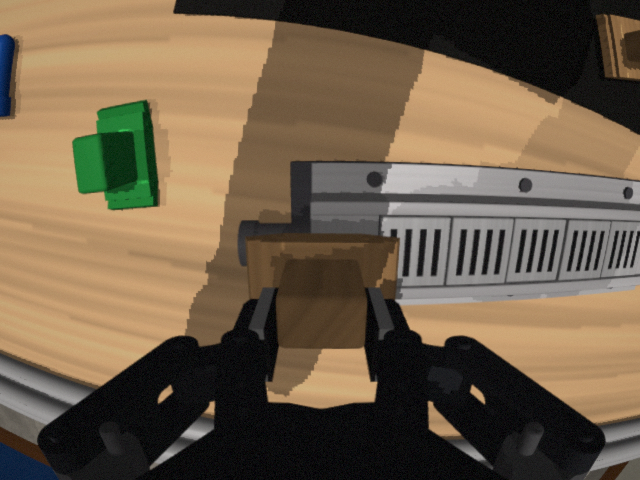

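Run:
```python
from h import *
import pickle
s=pickle.load(open("s5.pkl","rb"));a=np.radians(8.15);C=np.array([.634,.077])
def d(u,v,z):
    p=wpx2w(s,u,v,z)[:2]-C;return (np.array([[np.cos(a),np.sin(a)],[-np.sin(a),np.cos(a)]])@p).round(4)
im=cv2.imread("pics/w5.png");print(im[195:260,323].mean(1).astype(int).tolist());print(im[195:235,360].mean(1).astype(int).tolist())
for v in(214,217,220):print("lip in",v,d(350,v,.049))
for v in(234,237):print("blk bottom",d(323,v,s["tcp_pos"][2]-.0325))
for v in(241,244):print("blk top",d(323,v,s["tcp_pos"][2]-.0165))
print("tcp",np.array([[np.cos(a),np.sin(a)],[-np.sin(a),np.cos(a)]])@(s["tcp_pos"][:2]-C))
```

```text
[60, 59, 59, 59, 60, 60, 76, 96, 107, 110, 106, 107, 107, 107, 104, 103, 105, 104, 100, 94, 95, 104, 104, 105, 105, 104, 84, 81, 82, 80, 78, 78, 80, 79, 77, 80, 76, 80, 63, 50, 49, 44, 43, 47, 45, 50, 48, 63, 79, 79, 77, 79, 74, 77, 76, 74, 73, 76, 73, 64, 59, 58, 60, 56, 51]
[57, 55, 56, 57, 56, 61, 74, 89, 103, 107, 109, 107, 105, 108, 107, 102, 103, 101, 101, 95, 97, 103, 106, 106, 96, 86, 84, 82, 81, 87, 80, 80, 81, 82, 82, 82, 83, 80, 68, 52]
lip in 214 [-0.0229 -0.1275]
lip in 217 [-0.0211 -0.1275]
lip in 220 [-0.0193 -0.1275]
blk bottom [-0.0173 -0.1429]
blk bottom [-0.0156 -0.1429]
blk top [-0.0184 -0.1429]
blk top [-0.0169 -0.1429]
tcp [ 0.00194481 -0.14358054]
```

The block's centre sits about +2 mm across the slot, and both measurements agree on that. I'll shift it by -2 mm and descend.

Call:
{"api": "carry_out", "payload": {"rows": [[[-0.002,-0.0003,-0.005],0],[[0,0,-0.007],0],[[0,0,-0.006],0],[[0,0,-0.003],0],[[0,0,0],0],[[0,0,0],0]]}}

```text
time: 8.93
tcp_pos: [0.6535, -0.0648, 0.0803]
ee_rot: [-179.8, -0.0, -171.9]
ft_force: [0.9, -0.0, -1.2]
opening: 0.0345
```

Call:
{"api": "carry_out", "payload": {"rows": [[[0,0,-0.0015],0],[[0,0,-0.0015],0],[[0,0,-0.001],0],[[0,0,0],0],[[0,0,0],0],[[0,0,0],0]]}}

```text
time: 9.43
tcp_pos: [0.6538, -0.065, 0.0769]
ee_rot: [-179.7, 0.0, -171.9]
ft_force: [0.3, 0.6, -1.0]
opening: 0.0345
```

Call:
{"api": "carry_out", "payload": {"rows": [[[0,0,-0.0007],0],[[0,0,-0.0007],0],[[0,0,-0.0006],0],[[0,0,0],0],[[0,0,0],0],[[0,0,0],0]]}}

```text
time: 9.93
tcp_pos: [0.654, -0.0649, 0.0758]
ee_rot: [-179.7, 0.0, -171.9]
ft_force: [-1.5, 0.1, 6.3]
opening: 0.0351
```

Call:
{"api": "carry_out", "payload": {"rows": [[[0,0,-0.0006],0],[[0,0,-0.0006],0],[[0,0,-0.0006],0],[[0,0,0],0],[[0,0,0],0],[[0,0,0],0]]}}

```text
time: 10.43
tcp_pos: [0.6541, -0.065, 0.0748]
ee_rot: [-179.7, 0.1, -171.9]
ft_force: [-4.4, 0.9, 11.2]
opening: 0.0345
```

Call:
{"api": "carry_out", "payload": {"rows": [[[0,0,-0.0005],0],[[-0.0002,0.001,-0.0003],0],[[-0.0003,0.002,0],0],[[-0.0004,0.003,0],0],[[-0.0004,0.003,0],0],[[-0.0004,0.003,0],0],[[-0.0004,0.003,0],0],[[-0.0005,0.003,0],0]]}}

```text
time: 11.1
tcp_pos: [0.6544, -0.0505, 0.0752]
ee_rot: [-179.3, 0.3, -172.0]
ft_force: [0.8, -6.8, 8.9]
opening: 0.0345
```

Call:
{"api": "carry_out", "payload": {"rows": [[[-0.0008,0.003,-0.0004],0],[[-0.0008,0.003,-0.0004],0],[[-0.0007,0.003,-0.0004],0],[[-0.0006,0.003,0],0],[[-0.0005,0.003,0],0],[[-0.0004,0.003,0],0],[[-0.0004,0.003,0],0],[[0,0,0],0]]}}

```text
time: 11.77
tcp_pos: [0.6507, -0.0285, 0.0746]
ee_rot: [-179.3, 0.4, -171.9]
ft_force: [0.4, -4.6, 12.0]
opening: 0.0348
```

Call:
{"api": "carry_out", "payload": {"rows": [[[-0.0006,0.003,-0.0003],0],[[-0.0005,0.003,-0.0003],0],[[-0.0004,0.003,-0.0002],0],[[-0.0005,0.003,0],0],[[-0.0004,0.003,0],0],[[-0.0005,0.003,0],0],[[-0.0004,0.003,0],0],[[-0.0005,0.003,0],0],[[0,0,0],0]]}}

```text
time: 12.52
tcp_pos: [0.6476, -0.0048, 0.0743]
ee_rot: [-179.3, 0.5, -171.9]
ft_force: [1.6, -5.0, 14.8]
opening: 0.0346
```

Call:
{"api": "carry_out", "payload": {"rows": [[[-0.0005,0.003,-0.0002],0],[[-0.0005,0.003,-0.0002],0],[[-0.0005,0.003,0],0],[[-0.0004,0.003,0],0],[[-0.0005,0.003,0],0],[[-0.0004,0.003,0],0],[[-0.0005,0.003,0],0],[[-0.0004,0.003,0],0],[[-0.0005,0.003,0],0],[[0,0,0],0]]}}

```text
time: 13.35
tcp_pos: [0.6435, 0.0223, 0.0741]
ee_rot: [-179.3, 0.5, -171.9]
ft_force: [1.0, -5.3, 14.9]
opening: 0.0345
```

Call:
{"api": "carry_out", "payload": {"rows": [[[-0.0005,0.003,0],0],[[-0.0005,0.003,-0.0002],0],[[-0.0004,0.003,0],0],[[-0.0005,0.003,0],0],[[-0.0004,0.003,0],0],[[-0.0005,0.003,0],0],[[-0.0004,0.003,0],0],[[-0.0005,0.003,0],0],[[-0.0004,0.003,0],0],[[-0.0004,0.003,0],0],[[-0.0004,0.003,0],0],[[0,0,0],0]]}}

```text
time: 14.35
tcp_pos: [0.6388, 0.0554, 0.074]
ee_rot: [-179.3, 0.5, -171.9]
ft_force: [1.6, -6.5, 15.5]
opening: 0.0347
```

Call:
{"api": "carry_out", "payload": {"rows": [[[-0.0005,0.003,0],0],[[-0.0004,0.003,0],0],[[-0.0004,0.003,0],0],[[-0.0005,0.003,0],0],[[-0.0004,0.003,0],0],[[-0.0005,0.003,0],0],[[-0.0004,0.003,0],0],[[-0.0004,0.003,0],0],[[0,0,0],0]]}}

```text
time: 15.1
tcp_pos: [0.6355, 0.0788, 0.074]
ee_rot: [-179.2, 0.5, -172.0]
ft_force: [1.4, -7.5, 15.2]
opening: 0.0346
```

Call:
{"api": "carry_out", "payload": {"rows": [[[-0.0005,0.003,0],0],[[-0.0005,0.003,-0.0001],0],[[-0.0004,0.003,0],0],[[-0.0005,0.003,0],0],[[-0.0004,0.003,0],0],[[-0.0005,0.003,0],0],[[-0.0004,0.003,0],0],[[-0.0005,0.003,0],0],[[-0.0004,0.003,0],0],[[-0.0004,0.003,0],0],[[-0.0004,0.003,0],0],[[0,0,0],0]]}}

```text
time: 16.1
tcp_pos: [0.6304, 0.1126, 0.0739]
ee_rot: [-179.3, 0.5, -171.9]
ft_force: [1.3, -6.6, 16.5]
opening: 0.0346
```

Call:
{"api": "carry_out", "payload": {"rows": [[[-0.0005,0.003,0],0],[[-0.0005,0.003,0],0],[[-0.0004,0.003,0],0],[[-0.0005,0.003,0],0],[[-0.0004,0.003,0],0],[[-0.0005,0.003,0],0],[[-0.0004,0.003,0],0],[[-0.0004,0.003,0],0],[[-0.0004,0.003,0],0],[[-0.0004,0.003,0],0],[[0,0,0],0]]}}

```text
time: 17.02
tcp_pos: [0.626, 0.1428, 0.0738]
ee_rot: [-179.4, 0.5, -171.9]
ft_force: [0.6, -6.9, 15.8]
opening: 0.0342
```

Call:
{"api": "carry_out", "payload": {"rows": [[[-0.0005,0.003,0],0],[[-0.0005,0.003,0],0],[[-0.0004,0.003,0],0],[[-0.0005,0.003,0],0],[[-0.0004,0.003,0],0],[[-0.0005,0.003,0],0],[[-0.0004,0.003,0],0],[[-0.0004,0.003,0],0],[[-0.0004,0.003,0],0],[[-0.0004,0.003,0],0],[[-0.0004,0.003,0],0],[[0,0,0],0]]}}

```text
time: 18.02
tcp_pos: [0.6212, 0.1763, 0.0739]
ee_rot: [-179.4, 0.5, -171.9]
ft_force: [1.5, -6.3, 15.5]
opening: 0.0347
```

Call:
{"api": "carry_out", "payload": {"rows": [[[-0.0005,0.003,0],0],[[-0.0005,0.003,0],0],[[-0.0004,0.003,0],0],[[-0.0005,0.003,0],0],[[-0.0004,0.003,0],0],[[-0.0005,0.003,0],0],[[-0.0004,0.003,0],0],[[-0.0004,0.003,0],0],[[-0.0004,0.003,0],0],[[-0.0004,0.003,0],0],[[0,0,0],0],[[0,0,0],0]]}}

```text
time: 19.02
tcp_pos: [0.6168, 0.2061, 0.0738]
ee_rot: [-179.4, 0.5, -171.9]
ft_force: [1.2, -6.8, 16.4]
opening: 0.0349
```

Run:
```python
from h import *
import pickle
s,im=wrist("pics/w6.png");pickle.dump(s,open("s6.pkl","wb"));print(s["time"],s["tcp_pos"],s["ee_rot"],s["ft_force"],s["opening"])
```

```text
19.0167 [0.61680457 0.20611609 0.07382697] [-179.42889646    0.54223058 -171.94371046] [ 1.20472317 -6.83876651 16.38880178] 0.03490178074050812
```

View pics/w6.png

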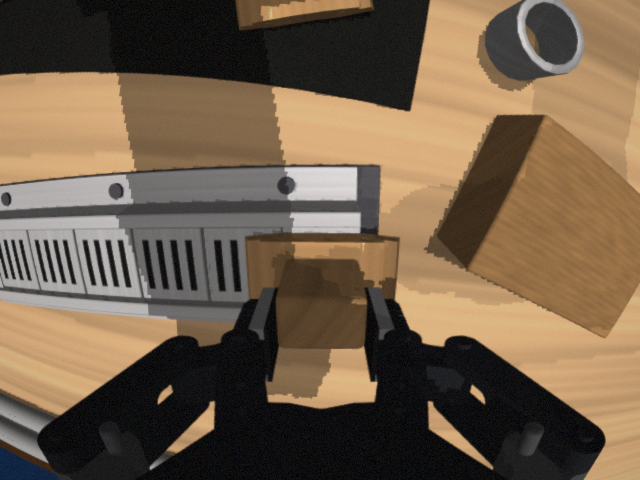

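Wrist view: the block is at the far end, past cover 4 (left of (246,265)), and the carton is clear at (430,248). Now I lift straight up and swing back to the block's old place on the mat.

Call:
{"api": "carry_out", "payload": {"rows": [[[0,0,0.002],0],[[0,0,0.004],0],[[0,0,0.01],0],[[0,0,0.02],0],[[0,0,0.03],0],[[0,0,0.03],0],[[0,0,0.03],0],[[0.02,-0.02,0],0],[[0.03,-0.03,0],0],[[0.03,-0.04,0],0],[[0,-0.03,0],0],[[0,0,0],0]]}}

```text
time: 20.07
tcp_pos: [0.6872, 0.0893, 0.1944]
ee_rot: [-179.6, -0.1, -172.2]
ft_force: [-0.3, 0.3, -1.8]
opening: 0.035
```

Run:
```python
from h import *
import pickle
s,im=wrist("pics/w7.png");pickle.dump(s,open("s7.pkl","wb"));print(s["time"],s["tcp_pos"],s["ee_rot"],s["ft_force"],s["opening"])
```

```text
20.0667 [0.68723737 0.08932936 0.19443934] [-1.79594542e+02 -1.15505774e-01 -1.72215117e+02] [-0.32966435  0.32073577 -1.79347579] 0.03499259837061184
```

View pics/w7.png

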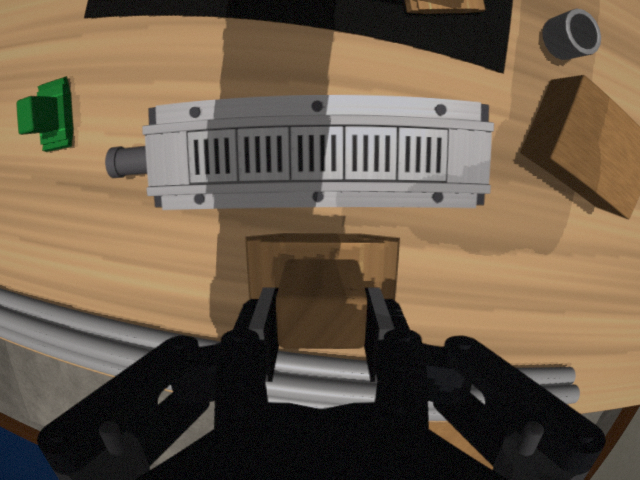

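The covers now look flush with the landings, and everything else is where it was. I'll return to the mat.

Call:
{"api": "carry_out", "payload": {"rows": [[[-0.015,-0.004,0],-0.03],[[-0.03,-0.008,0],-0.04],[[-0.035,-0.01,0],-0.045],[[-0.035,-0.01,0],-0.045],[[-0.035,-0.01,0],-0.045],[[-0.035,-0.01,0],-0.045],[[-0.035,-0.008,0],-0.045],[[-0.02,-0.003,-0.02],-0.019],[[0,0,-0.03],0],[[0,0,-0.03],0],[[0,0,-0.02],0],[[0,0,0],0]]}}

```text
time: 21.12
tcp_pos: [0.4426, 0.0336, 0.0924]
ee_rot: [-179.7, -0.4, 170.2]
ft_force: [-0.9, -0.1, -1.6]
opening: 0.0349
```

Call:
{"api": "carry_out", "payload": {"rows": [[[0,0,-0.02],0],[[0,0,-0.015],0],[[0,0,-0.01],0],[[0,0,-0.005],0],[[0,0,0],0],[[0,0,0],0]]}}

```text
time: 21.62
tcp_pos: [0.4471, 0.0326, 0.0463]
ee_rot: [-179.8, 0.0, 170.2]
ft_force: [-0.5, -0.2, -2.0]
opening: 0.0345
```

Call:
{"api": "carry_out", "payload": {"rows": [[[0,0,-0.004],0],[[0,0,-0.003],0],[[0,0,-0.002],0],[[0,0,-0.0012],0],[[0,0,0],0],[[0,0,0],0]]}}

```text
time: 22.12
tcp_pos: [0.4467, 0.0323, 0.0356]
ee_rot: [-179.7, 0.0, 170.1]
ft_force: [-0.9, 0.7, 2.9]
opening: 0.0344
```

Mat contact at 0.0356, the same height as the original grasp. I'll open the fingers and rise.

Call:
{"api": "carry_out", "payload": {"rows": [[[0,0,0],0],[[0,0,0],0],[[0,0,0],0],[[0,0,0],0],[[0,0,0],0],[[0,0,0],0],[[0,0,0],0],[[0,0,0],0]], "fingers": -1}}

```text
time: 22.78
tcp_pos: [0.4465, 0.0323, 0.0353]
ee_rot: [-179.7, -0.0, 170.2]
ft_force: [0.5, 0.0, 0.4]
opening: 0.0855
```

Call:
{"api": "carry_out", "payload": {"rows": [[[0,0,0.01],0],[[0,0,0.02],0],[[0,0,0.03],0],[[0,0,0.03],0],[[0,0,0.03],0],[[0,0,0.03],0],[[0,0,0],0],[[0,0,0],0]]}}

```text
time: 23.45
tcp_pos: [0.448, 0.0322, 0.187]
ee_rot: [-179.8, 0.2, 170.2]
ft_force: [0.0, -0.4, -1.1]
opening: 0.0854
```

Run:
```python
from h import *
s,im=wrist("pics/w8.png");print(s["time"],s["tcp_pos"],s["ft_force"],s["opening"])
```

```text
23.45 [0.44802945 0.03215732 0.18695362] [ 0.04718145 -0.43703229 -1.05580898] 0.0854335555241049
```

View pics/w8.png

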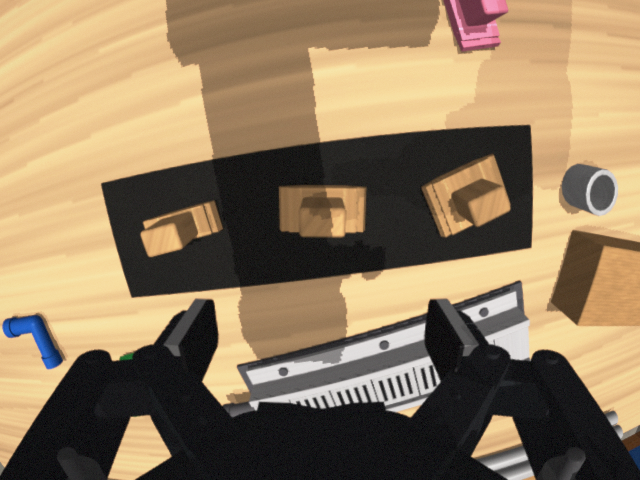

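The block stands upright on the mat at (322,210), released. The other blocks, coupling, elbow and carton are undisturbed, so I'm handing in.

```bash
python3 -c "
from station import finish_job
print(finish_job())"
```

```text
the job is handed in; nothing more can be done
None
```

I pressed the covers home with the 40 mm block in one pass and stood the block back on the mat. I handed the job in at about 23.5 s of the 64 s allowed; no verdict is reported.

- **Pass:** The block went into the slot at the outlet end, about 143 mm from the drain's centre, and slid to about 130 mm past centre on the far side without being lifted. After set-down the readings showed 10 to 18 N of pressing, well under the 35 N limit. The block's height stayed at home level for the sink expected at that load.
- **Covers:** In the wrist picture after the lift, all five look flush with the landings. I judged this by eye and from the block's height; the cover positions were not measured directly.
- **Block afterwards:** It stands upright and released on the mat, and the arm is about 150 mm clear.
- **Other objects:** The other two blocks, coupling, elbow and carton look undisturbed.
- **Small disagreement:** The block ran about 2 mm off the slot's centre line by my measurement, inside the 8 mm allowed, and lateral forces stayed at or below 7.5 N.

I viewed 11 pictures, one over the budget of 10.

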